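Set a hollow profile on the tilted riveting rest

ROBOT

A 6-joint arm with a two-finger parallel gripper is mounted at the origin on the work surface. World frame = base frame: x ahead of the robot, y to its left, z up, the work surface at z = 0. Lengths are in m, angles in degrees, forces in N, time in s.
With the tool pointing down it reaches from about 0.3 to 0.75 m from the base axis. Payload 8.5 kg.
Tool frame: the origin (TCP) lies on the centre line of the jaws, within the pads' length; the fingertips stand 19 mm ahead of it and the grasp point (between the pads) is the TCP; z points along the fingers, x is the direction in which the jaws open and shut, and the axes are right-handed (so a half turn about z gives the same grasp; the last joint's range is limited). The gripper opens to 85 mm and grips with 20 to 120 N. Pads are 22 mm wide; open, the fingers measure 114 mm over their backs; the gripper's body (76 mm by 85 mm) begins 54 mm behind the grasp point. The pads swing forward as they close: fully open they stand 13 mm farther back than shut.
Start: joints at [-79.085, 21.807, 74.336, -0, 83.858, -12.336], TCP at [0.217, -0.505, 0.25] pointing down, gripper open.
Joint ranges: [-178.18, 178.18], [-50.72, 133.34], [12.68, 142.11], [-81.47, 261.47], [9.98, 163.14], [-165.26, 165.26]. Speed limits (degrees/s): [136.94, 136.94, 180, 180, 180, 180].

INTERFACE

Orientations are given as a 3x3 rotation matrix whose columns are the frame's x, y, z axes.
In Python, from rig import env, cams, order gives the robot as it stands.
- The arm moves only by the tool step_arm, never from a script. Its argument "steps" is a list of rows, each an object with "xyz": the shift along the tool's x, y, z normalised to -1 to 1, where 1 is 0.04 m, a list of three; "turn": the turn, a rotation vector about the tool's x, y, z normalised to -1 to 1, where 1 is 0.08 rad, a list of three; "gripper": the gripper command: -1 is shut, 1 is fully open, values between are in proportion. A call has 1 to 20 rows; each row shifts and turns the commanded pose from where the row before left it, along the tool's axes as they then stand; what a row does not reach is not made up. A row lasts 1/12 s, in which the tool goes at most 41.7 mm and 7.16 degrees, less where a joint would pass 70% of its speed; a pose out of reach is approached as far as the arm can. A call with a number of a shift or a turn outside -1 to 1 is refused whole. A call with a gripper value outside its range is refused whole. The fingers move at their own pace and stop on an object; "squeeze" is the grip in N (left out, the last holds). Time passes only in rows, so rows that do not move let the fingers close. It gives the time, the measured TCP pose, the force and the opening at its end, in the units of the state.
- env.observe(): the state, without advancing time (a new reading comes with each control period).
- cams.get_image(name): name is "side" or "top"; returns (picture, depth): 420x560x3 uint8, red, green, blue; 420x560 float32, m along the optical axis (not along the pixel's ray), 0 where there is no reading.
- cams.camera_info(name): a dict with "fx", "fy", "cx", "cy" (pixels), "k1" (the pictures are not rectified: a ray, as slopes to the right and down, at radius r is drawn at 1 + k1 r^2 times it, then the intrinsics apply), "extrinsics" (4x4, takes a point from camera to world coordinates). Camera axes: x right, y down, z forward; pixel columns grow to the right and rows downward; lengths in m; the calibration is good to about 2 mm. A picture is of the moment at which its call begins. camera_info takes no time and is no camera call.
- order.close_job(): hands the job in, once; it reports no verdict.
The state is a dict: "time_s": time; "q": joint angles; "qvel": joint speeds; "joint_efforts": joint torques, N m; "position": TCP position; "tool_rot": TCP orientation; "ft_force": force on the tool from outside, world axes, zero at the start; "wrist_torque": the same for the moment, N m; "grip_width": finger opening in m.
Only numpy, scipy, OpenCV 4.12 (cv2) and the standard library are available. Lean on these libraries where they do the work, as an engineer would, in place of code of your own. Each camera call takes 0.05 s, during which the arm holds its last target. There are 200 camera calls.

TASK

Set the hollow aluminium profile gently onto the tilted blue bed of the riveting rest, ready for riveting: lying flat on the bed, its long side against the low ledge along the bed's bottom edge, its orange plugged end towards the yellow stop. Slide it along the ledge until that end bears on the stop, with the stop's red part-present plunger pushed in, and leave it there. Do not drop or press the profile hard on the rest, do not tip the bed, and leave the clear bottle, tin and riveter where they are.

Things in the scene. Friction and masses are not known exactly. Their poses are not given: they have to be found in the camera images.
- bar: Hollow aluminium box profile, 40 wide (x) by 160 long (y) by 36 high (z) mm, about 0.25 kg, lying flat on the bench. Origin: centre of its underside. Its +y end is closed by an orange plug (flush, included in the 160 mm); the -y end is open. Must keep its underside down.
- plug_end (a point): Bottom middle of the profile's orange end: 80 mm along +y from the profile's origin, same axes.
- bed: Blue bed of the rest, 150 mm deep, 260 wide, rising away from the robot at 24 to 40 degrees. Origin: on its top surface, middle of the bottom edge, at the ledge's uphill face. x uphill, y left along the ledge, z normal to the bed. Ledge: steel strip, x -8 to 0, 10 mm high, over the full width. The seated profile's origin is at x = 20 mm, z = 0, axes parallel to the bed's.
- spray: Bystander: clear bottle, 64 mm diameter, 170 mm tall, standing. Origin: centre of its base.
- tin: Bystander: blue-banded rivet tin, 72 mm diameter, 80 mm tall. Origin: centre of its base.
- riveter: Bystander: red and black riveting gun lying on its side, about 200 by 155 mm, 45 mm high. Origin: under its barrel, on the bench; the barrel lies along y (nose 105 mm towards -y, back 90 mm towards +y), grip and battery reach 135 mm towards -x.
- foot: Green foot of the rest, 200 by 280 mm, 12 mm thick, fixed on the bench. Origin on the bench, below the bed's origin (60 mm lower); reaches 30 mm in front of it and 170 mm behind. x away from the robot, z up. The bed is on a stiff hinge along its ledge, propped from the foot; its angle differs each time.
- bed_top (a point): Middle of the bed's upper edge, on its surface: 150 mm uphill of the bed's origin, same axes.
- plunger (a joint): Red plunger (16 mm across) of the yellow stop's switch: m pushed in, 0 out (8 mm proud of the stop), 0.008 flush; light spring, under 0.5 N. The yellow stop, 38 (uphill) by 22 by 32 mm high, knob on top to 44 mm, is clamped on the bed above the ledge; its face looks along the bed's -y and lies at y = 65 to 108 mm there: set anew each time, its place is not reported; feel for it.

How it is judged:
By the outcome, as a careful person would: the job done as asked, in the order asked, and still so for the second after the job is handed in, with the robot touching nothing.
It also fails if it takes over 50 s, if anything falls off the work surface, if the arm or the gripper's body presses on something with over 40 N, if the wrist force passes 120 N, or if a joint passes its speed limit or range.

## Working session

There is one attempt and no reset: what is moved stays moved. The work goes in short steps, Python scripts to look and compute and a tool call to move; the robot and the scene stay as the last step left them, time stands still between calls to the robot, and variables do not carry over. Pictures are saved under pics/ and viewed, about 8 in all and at most 12, crops included, and the job is handed in when it is done.

Besides the shell and the picture viewer there is one more tool, called after "Request:" as name([rows], argument=value, ...), one row to a line, values as JSON. step_arm: Moves the arm, as the interface text tells. Scaled input: -1 to 1 covers 0.04 m each way for a shift and 0.08 rad each way for a turn. Its arguments: {"type":"object","properties":{"steps":{"type":"array"},"squeeze":{"type":"number"}},"required":["steps"]}

```bash
mkdir -p pics; ls
cat > h.py <<'E'
import numpy as np, cv2
from rig import env, cams, order
def grab(n,save=None):
    im,d=cams.get_image(n)
    if save: cv2.imwrite('pics/'+save,im[:,:,::-1])
    return im,d
def rays(n,uv):
    c=cams.camera_info(n); p=np.atleast_2d(uv).astype(float)
    xd=np.c_[(p[:,0]-c['cx'])/c['fx'],(p[:,1]-c['cy'])/c['fy']]
    x=xd.copy()
    for _ in range(30): x=xd/(1+c['k1']*(x**2).sum(1))[:,None]
    return np.array(c['extrinsics']),np.c_[x,np.ones(len(x))]
def pts(n,uv,dep):
    E,r=rays(n,uv); P=r*np.asarray(dep).reshape(-1,1)
    return P@E[:3,:3].T+E[:3,3]
def plane(n,uv,z):
    E,r=rays(n,uv); w=r@E[:3,:3].T; o=E[:3,3]
    return o+w*((z-o[2])/w[:,2])[:,None]
def cloud(n,d):
    v,u=np.mgrid[:d.shape[0],:d.shape[1]]
    return pts(n,np.c_[u.ravel(),v.ravel()],d.ravel()).reshape(d.shape+(3,))
E
python3 - <<'E'
from h import *
for n in('side','top'):
    im,d=grab(n,n+'0.png'); np.savez(f'{n}0.npz',im=im,d=d)
    c=cams.camera_info(n); print(n,{k:np.round(v,3).tolist() for k,v in c.items()}, (d>0).mean())
s=env.observe();print(s)
E
```

```text
pics
side {'fx': 466.082, 'fy': 466.082, 'cx': 282.227, 'cy': 210.867, 'k1': -0.16, 'extrinsics': [[-0.845, -0.343, 0.409, -0.001], [-0.534, 0.559, -0.634, 0.867], [-0.011, -0.755, -0.656, 0.942], [0.0, 0.0, 0.0, 1.0]]} 0.996016156462585
top {'fx': 492.972, 'fy': 492.972, 'cx': 281.021, 'cy': 202.063, 'k1': 0.034, 'extrinsics': [[-0.009, -0.992, 0.123, 0.338], [-1.0, 0.008, -0.009, 0.031], [0.008, -0.123, -0.992, 1.478], [0.0, 0.0, 0.0, 1.0]]} 0.9961692176870748
{'time_s': 0.1, 'q': array([-7.90864871e+01,  2.18367248e+01,  7.43798278e+01, -5.67709787e-04,
        8.38567161e+01, -1.23370911e+01]), 'qvel': array([ 0.05826938, -0.07573501, -0.15121276,  0.09426754, -0.02189769,
       -0.04251059]), 'joint_efforts': array([ 3.50913768e-03, -4.49223554e+01, -2.31654614e+01, -2.24422661e-04,
        3.71601811e-03, -6.14248705e-06]), 'position': array([ 0.21705256, -0.50510126,  0.24978073]), 'tool_rot': array([[ 3.94754365e-01, -9.18786661e-01, -2.51780813e-04],
       [-9.18785843e-01, -3.94754357e-01,  1.25378624e-03],
       [-1.25135365e-03, -2.63604945e-04, -9.99999182e-01]]), 'ft_force': array([ 0.0160329 ,  0.21036525, -0.52220118]), 'wrist_torque': array([-0.03102825, -0.00855141, -0.00330485]), 'grip_width': 0.08539356169717449}
```

View pics/side0.png

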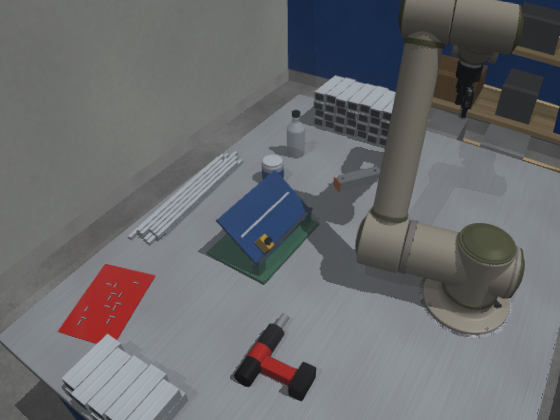

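View pics/top0.png

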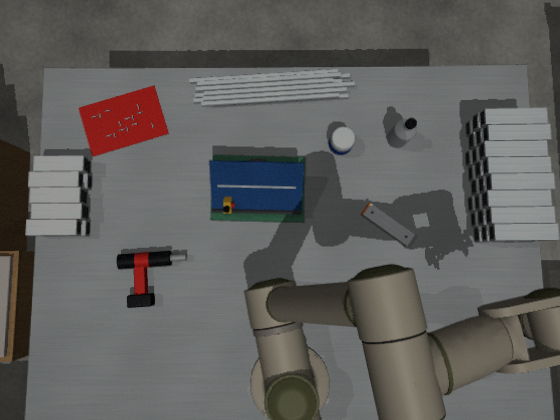

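The top view shows the bar at (390,222) with its orange end at about (366,208). The rest is at (257,190) with the yellow stop at (228,204), the tin is at (342,139), the bottle at (405,130), and the riveter at (145,270) is well clear. The side view agrees: the bar is at (358,178), partly behind the arm, and the stop is at (265,242). Next I'll measure the poses.

```bash
cat > m.py <<'E'
from h import *
D={n:np.load(n+'0.npz') for n in('side','top')}
def hsv(n): return cv2.cvtColor(D[n]['im'],cv2.COLOR_RGB2HSV).astype(int)
for n in D:
    C=cloud(n,D[n]['d']); h=hsv(n); print('==',n)
    v,u=np.mgrid[:420,:560]
    # bed
    B=(h[...,0]>100)&(h[...,0]<125)&(h[...,1]>120)&(h[...,2]>40)&(C[...,2]>.04)&(C[...,2]<.3)&(C[...,0]>.3)&(C[...,0]<.65)&(abs(C[...,1]-.08)<.2)
    P=C[B]; c=np.median(P,0)
    for _ in range(8):
        r=(P-c); k=abs(r@np.linalg.svd(r-r.mean(0),full_matrices=False)[2][2])<.006; P=P[k]; c=P.mean(0)
    N=np.linalg.svd(P-c,full_matrices=False)[2][2]; N*=np.sign(N[2]); tilt=np.degrees(np.arccos(N[2]))
    print('bed n',len(P),'c',c.round(4),'N',N.round(4),'tilt',tilt.round(2),'yaw',np.degrees(np.arctan2(-N[1],-N[0])).round(2))
    m=np.zeros((420,560),np.uint8); 
    q=abs((C-c)@N)<.006; m[(q&B)]=255
    rect=cv2.minAreaRect(((P-c)@np.c_[np.cross([0,0,1],N)/np.linalg.norm(np.cross([0,0,1],N)),np.cross(N,np.cross([0,0,1],N)/np.linalg.norm(np.cross([0,0,1],N)))]).astype(np.float32)); print('rect in plane',np.round(rect[0],4),np.round(rect[1],4),rect[2])
    # orange
    O=(h[...,0]>3)&(h[...,0]<18)&(h[...,1]>120)&(h[...,2]>60)&(C[...,1]<-.05)&(C[...,0]>.3)
    if O.sum(): print('orange',O.sum(),C[O].mean(0).round(4), 'z max',np.percentile(C[O][:,2],95).round(4))
    # bar top
    T=(C[...,2]>.028)&(C[...,2]<.044)&(C[...,0]>.3)&(C[...,0]<.6)&(C[...,1]<-.12)&(C[...,1]>-.4)
    L,lab,st,_=cv2.connectedComponentsWithStats(T.astype(np.uint8))
    for i in range(1,L):
        if st[i][4]>150:
            Q=C[lab==i]; R=cv2.minAreaRect(Q[:,:2].astype(np.float32)); print('blob',st[i],np.round(R[0],4),np.round(R[1],4),R[2],'z',np.median(Q[:,2]).round(4)); print(cv2.boxPoints(R).round(3).tolist())
    # yellow stop
    Y=(h[...,0]>18)&(h[...,0]<35)&(h[...,1]>130)&(h[...,2]>60)&(C[...,2]>.05)&(C[...,0]>.3)&(C[...,0]<.6)
    if Y.sum(): print('yellow',Y.sum(),C[Y].mean(0).round(4),C[Y].min(0).round(3),C[Y].max(0).round(3))
    for nm,(x0,x1,y0,y1) in dict(tall=(.3,.65,-.4,-.0)).items():
        K=(C[...,2]>.06)&(C[...,2]<.2)&(C[...,0]>x0)&(C[...,0]<.65)&(C[...,1]>y0)&(C[...,1]<-.04)
        L,lab,st,_=cv2.connectedComponentsWithStats(K.astype(np.uint8))
        for i in range(1,L):
            if st[i][4]>60: Q=C[lab==i]; print('tall',st[i],Q.min(0).round(3),Q.max(0).round(3))
E
python3 m.py
python3 - <<'E'
import cv2,numpy as np
a=cv2.imread('pics/top0.png')[140:260,195:435]
b=cv2.imread('pics/side0.png')[150:290,190:400]
a=cv2.resize(a,(720,360),interpolation=3);b=cv2.resize(b,(420,280))
cv2.imwrite('pics/crop.png',a)
E
```

```text
== side
bed n 3611 c [0.5578 0.0956 0.1074] N [-0.6083  0.0219  0.7934] tilt 37.5 yaw -2.06
rect in plane [ 0.0064 -0.0092] [0.262  0.1608] 0.5960614085197449
orange 23 [ 0.4961 -0.2307  0.0218] z max 0.0349
blob [334 166  47  19 416] [ 0.4498 -0.294 ] [0.161  0.0476] 52.79644012451172 z 0.0341
[[0.38199999928474426, -0.3440000116825104], [0.41999998688697815, -0.3720000088214874], [0.5170000195503235, -0.24400000274181366], [0.47999998927116394, -0.2150000035762787]]
yellow 58 [0.498  0.1743 0.0993] [0.482 0.162 0.085] [0.514 0.184 0.112]
== top
bed n 3885 c [0.5573 0.0843 0.1087] N [-0.6062  0.0201  0.795 ] tilt 37.34 yaw -1.89
rect in plane [-0.0021 -0.0047] [0.1565 0.2588] 89.86111450195312
orange 26 [ 0.4977 -0.2336  0.0213] z max 0.0377
blob [362 203  53  43 759] [ 0.4497 -0.2966] [0.1594 0.0423] 53.55149841308594 z 0.0359
[[0.38499999046325684, -0.3479999899864197], [0.4189999997615814, -0.37299999594688416], [0.5139999985694885, -0.24500000476837158], [0.47999998927116394, -0.2199999988079071]]
yellow 101 [0.5048 0.1689 0.0996] [0.48  0.159 0.081] [0.527 0.182 0.113]
```

View pics/crop.png

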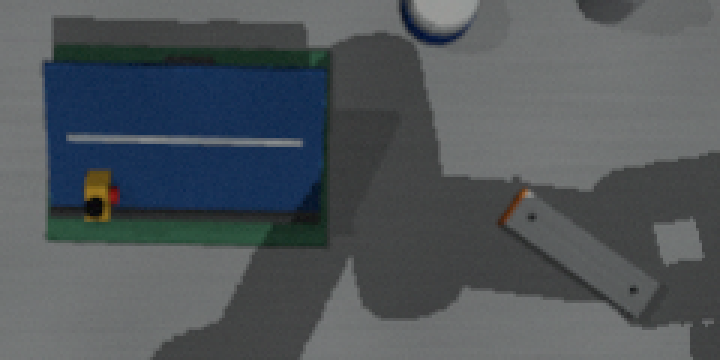

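The crop confirms the layout: the stop is at (97,195), the red plunger at (114,196) faces the bar side, and the orange end is at (512,207). Next I'll refine the bed frame and work out the move numbers.

```bash
cat > b.py <<'E'
from h import *
N=np.array([-.6073,.021,.7943]);N/=np.linalg.norm(N)
ey=np.cross([0,0,1],[-N[0],-N[1],0]);ey/=np.linalg.norm(ey);ex=np.cross(ey,N)
Rb=np.c_[ex,ey,N]; o=np.array([.4945,.089,.06])
if __name__=='__main__':
    print(Rb.round(4))
    for n in('side','top'):
        D=np.load(n+'0.npz');C=cloud(n,D['d']);h=cv2.cvtColor(D['im'],cv2.COLOR_RGB2HSV).astype(int)
        b=(C-o)@Rb; blue=(h[...,0]>100)&(h[...,0]<125)&(h[...,1]>120)
        s=blue&(abs(b[...,2])<.008)&(abs(b[...,1])<.05)&(b[...,0]>-.02)&(b[...,0]<.2)
        print(n,'bed x pct',np.percentile(b[s][:,0],[.5,2,98,99.5]).round(4),'z med',np.median(b[s][:,2]).round(4))
        s=blue&(abs(b[...,2])<.008)&(abs(b[...,0]-.08)<.05)&(abs(b[...,1])<.2)
        print(' bed y pct',np.percentile(b[s][:,1],[.5,2,98,99.5]).round(4))
        s=(abs(b[...,1])<.1)&(b[...,1]<.04)&(b[...,2]>.006)&(b[...,2]<.014)&(b[...,0]>-.03)&(b[...,0]<.02)
        print(' ledge x',s.sum(),np.percentile(b[s][:,0],[2,50,98]).round(4) if s.sum() else '')
        for nm,(a,c,S) in dict(yel=(18,35,130),red=(0,6,150),red2=(172,180,150)).items():
            s=(h[...,0]>=a)&(h[...,0]<=c)&(h[...,1]>S)&(abs(b[...,0]-.02)<.04)&(abs(b[...,1]-.08)<.06)&(b[...,2]>.003)&(b[...,2]<.06)
            if s.sum()>2: print(' ',nm,s.sum(),np.percentile(b[s],[3,50,97],axis=0).round(4).tolist())
        for nm,(x0,x1,y0,y1) in dict(tin=(.55,.8,-.15,-.04),bot=(.55,.8,-.35,-.18)).items():
            s=(C[...,2]>.05)&(C[...,0]>x0)&(C[...,0]<x1)&(C[...,1]>y0)&(C[...,1]<y1)
            if s.sum()>9: print(' ',nm,np.percentile(C[s],[3,50,97],axis=0).round(3).tolist())
E
python3 b.py
cat > go.py <<'E'
# python3 go.py : prints tool-frame shift (units) and turn (units) from pose (measured) to target
from h import *
from scipy.spatial.transform import Rotation as R
def delta(p,Rt,p1,R1):
    return (Rt.T@(p1-p)/.04).round(3), (R.from_matrix(Rt.T@R1).as_rotvec()/.08).round(3)
E
python3 - <<'E'
from go import *
s=env.observe();a=np.radians(53.4-90)
R1=np.c_[[np.cos(a),np.sin(a),0],[np.sin(a),-np.cos(a),0],[0,0,-1]]
print(delta(s['position'],s['tool_rot'],np.array([.4497,-.296,.15]),R1))
E
```

```text
[[ 0.7938  0.0346 -0.6072]
 [-0.0274  0.9994  0.021 ]
 [ 0.6076 -0.      0.7942]]
side bed x pct [-0.0066  0.0032  0.1455  0.1476] z med -0.0007
 bed y pct [-0.1253 -0.1206  0.1284  0.1308]
 ledge x 117 [-0.0069 -0.0031  0.0009]
  yel 58 [[0.0056, 0.0743, 0.0268], [0.0311, 0.0859, 0.0309], [0.0404, 0.0945, 0.0349]]
  tin [[0.574, -0.149, 0.053], [0.691, -0.134, 0.073], [0.724, -0.041, 0.144]]
  bot [[0.684, -0.344, 0.053], [0.705, -0.319, 0.1], [0.736, -0.186, 0.169]]
top bed x pct [-0.0008  0.0015  0.1485  0.1498] z med 0.0005
 bed y pct [-0.1287 -0.1248  0.1239  0.1274]
 ledge x 148 [-0.0098 -0.0033  0.0014]
  yel 103 [[0.0043, 0.0699, 0.007], [0.0341, 0.0791, 0.0316], [0.0415, 0.0919, 0.0462]]
  red 8 [[0.0228, 0.0645, 0.0159], [0.0261, 0.0665, 0.0237], [0.0306, 0.0681, 0.0295]]
  red2 4 [[0.0204, 0.0623, 0.0214], [0.0225, 0.0636, 0.024], [0.0275, 0.0674, 0.0268]]
  tin [[0.564, -0.15, 0.053], [0.686, -0.138, 0.079], [0.722, -0.04, 0.144]]
  bot [[0.677, -0.348, 0.058], [0.706, -0.323, 0.111], [0.736, -0.182, 0.173]]
(array([-2.504, -7.407,  2.5  ]), array([-0.007,  0.014, -6.578]))
```

Request:
step_arm([
  {"xyz": [-0.21, -0.62, 0], "turn": [0, 0, 0], "gripper": 1},
  {"xyz": [-0.21, -0.62, 0], "turn": [0, 0, 0], "gripper": 1},
  {"xyz": [-0.21, -0.62, 0], "turn": [0, 0, 0], "gripper": 1},
  {"xyz": [-0.21, -0.62, 0], "turn": [0, 0, 0], "gripper": 1},
  {"xyz": [-0.21, -0.62, 0], "turn": [0, 0, 0], "gripper": 1},
  {"xyz": [-0.21, -0.62, 0], "turn": [0, 0, 0], "gripper": 1},
  {"xyz": [-0.21, -0.62, 0], "turn": [0, 0, 0], "gripper": 1},
  {"xyz": [-0.21, -0.62, 0], "turn": [0, 0, 0], "gripper": 1},
  {"xyz": [-0.21, -0.62, 0], "turn": [0, 0, 0], "gripper": 1},
  {"xyz": [-0.21, -0.62, 0], "turn": [0, 0, 0], "gripper": 1},
  {"xyz": [-0.21, -0.62, 0], "turn": [0, 0, 0], "gripper": 1},
  {"xyz": [-0.21, -0.62, 0], "turn": [0, 0, 0], "gripper": 1},
  {"xyz": [0, 0, 0.35], "turn": [0, 0, -0.94], "gripper": 1},
  {"xyz": [0, 0, 0.35], "turn": [0, 0, -0.94], "gripper": 1},
  {"xyz": [0, 0, 0.35], "turn": [0, 0, -0.94], "gripper": 1},
  {"xyz": [0, 0, 0.35], "turn": [0, 0, -0.94], "gripper": 1},
  {"xyz": [0, 0, 0.35], "turn": [0, 0, -0.94], "gripper": 1},
  {"xyz": [0, 0, 0.35], "turn": [0, 0, -0.94], "gripper": 1},
  {"xyz": [0, 0, 0.35], "turn": [0, 0, -0.94], "gripper": 1},
  {"xyz": [0, 0, 0], "turn": [0, 0, 0], "gripper": 1},
])

```text
time_s: 1.77
position: [0.4498, -0.2943, 0.1497]
tool_rot: [[0.804, -0.594, -0.004], [-0.594, -0.804, 0.004], [-0.005, -0.001, -1.0]]
ft_force: [-1.6, 0.2, -0.7]
grip_width: 0.0854
```

Request:
step_arm([
  {"xyz": [0.02, 0.03, 0.35], "turn": [0, 0, 0], "gripper": 1},
  {"xyz": [0, 0, 0.35], "turn": [0, 0, 0], "gripper": 1},
  {"xyz": [0, 0, 0.35], "turn": [0, 0, 0], "gripper": 1},
  {"xyz": [0, 0, 0.35], "turn": [0, 0, 0], "gripper": 1},
  {"xyz": [0, 0, 0.35], "turn": [0, 0, 0], "gripper": 1},
  {"xyz": [0, 0, 0.35], "turn": [0, 0, 0], "gripper": 1},
  {"xyz": [0, 0, 0.35], "turn": [0, 0, 0], "gripper": 1},
  {"xyz": [0, 0, 0.3], "turn": [0, 0, 0], "gripper": 1},
  {"xyz": [0, 0, 0.15], "turn": [0, 0, 0], "gripper": 1},
  {"xyz": [0, 0, 0], "turn": [0, 0, 0], "gripper": 1},
  {"xyz": [0, 0, 0], "turn": [0, 0, 0], "gripper": 1},
])

```text
time_s: 2.68
position: [0.4509, -0.2969, 0.0368]
tool_rot: [[0.802, -0.597, 0.0], [-0.597, -0.802, -0.0], [0.0, 0.0, -1.0]]
ft_force: [-0.3, -0.2, -0.3]
grip_width: 0.0851
```

Request:
step_arm([
  {"xyz": [0, 0, 0], "turn": [0, 0, 0], "gripper": -1},
  {"xyz": [0, 0, 0], "turn": [0, 0, 0], "gripper": -1},
  {"xyz": [0, 0, 0], "turn": [0, 0, 0], "gripper": -1},
  {"xyz": [0, 0, 0], "turn": [0, 0, 0], "gripper": -1},
  {"xyz": [0, 0, 0], "turn": [0, 0, 0], "gripper": -1},
  {"xyz": [0, 0, 0], "turn": [0, 0, 0], "gripper": -1},
  {"xyz": [0, 0, 0], "turn": [0, 0, 0], "gripper": -1},
  {"xyz": [0, 0, 0], "turn": [0, 0, 0], "gripper": -1},
], squeeze=35)

```text
time_s: 3.35
position: [0.4509, -0.2969, 0.0369]
tool_rot: [[0.803, -0.596, 0.001], [-0.596, -0.803, -0.001], [0.001, 0.0, -1.0]]
ft_force: [-0.7, 0.6, 4.7]
grip_width: 0.0398
```

Request:
step_arm([
  {"xyz": [0, 0, -0.2], "turn": [0, 0, 0], "gripper": -1},
  {"xyz": [0, 0, -0.5], "turn": [0, 0, 0], "gripper": -1},
  {"xyz": [0, 0, -0.6], "turn": [0, 0, 0], "gripper": -1},
  {"xyz": [0, 0, -0.6], "turn": [0, 0, 0], "gripper": -1},
  {"xyz": [0, 0, -0.6], "turn": [0, 0, 0], "gripper": -1},
  {"xyz": [0, 0, -0.6], "turn": [0, 0, 0], "gripper": -1},
  {"xyz": [0, 0, -0.6], "turn": [0, 0, 0], "gripper": -1},
  {"xyz": [0, 0, -0.6], "turn": [0, 0, 0], "gripper": -1},
  {"xyz": [0, 0, -0.6], "turn": [0, 0, 0], "gripper": -1},
  {"xyz": [0, 0, -0.3], "turn": [0, 0, 0], "gripper": -1},
  {"xyz": [0, 0, 0], "turn": [0, 0, 0], "gripper": -1},
  {"xyz": [0, 0, 0], "turn": [0, 0, 0], "gripper": -1},
])

```text
time_s: 4.35
position: [0.4504, -0.2964, 0.2442]
tool_rot: [[0.803, -0.596, -0.0], [-0.596, -0.803, 0.0], [-0.0, -0.0, -1.0]]
ft_force: [-0.9, 0.5, -2.9]
grip_width: 0.0388
```

Run:
```python
from go import *; from b import Rb,o
s=env.observe(); p=s['position'];Rt=s['tool_rot'];print(p,s['ft_force'],s['grip_width'])
R1=np.c_[Rb[:,0],-Rb[:,1],-Rb[:,2]]
# hover: bar origin at bed (.024,-.035,.09)
p1=o+Rb@np.array([.024,-.035,.07+.0368]); print(p1,delta(p,Rt,p1,R1))
a=np.radians(-1.98);R0=np.c_[[np.cos(a),np.sin(a),0],[np.sin(a),-np.cos(a),0],[0,0,-1]]
print('yaw',delta(p,Rt,p1,R0)[1],'then',delta(p,R0,p1,R1))
```

```text
[ 0.45043219 -0.2964056   0.24415963] [-0.85988863  0.45267705 -2.86198926] 0.038808622317024054
[0.44748644 0.05560478 0.15940686] (array([-5.304, -7.022,  2.12 ]), array([ 2.463,  7.912, -7.277]))
yaw [-1.00e-03  2.00e-03 -7.55e+00] then (array([-0.378, -8.792,  2.119]), array([-0.   ,  8.163,  0.   ]))
```

Request:
step_arm([
  {"xyz": [0, 0, 0], "turn": [0, 0, -0.755], "gripper": -1},
  {"xyz": [0, 0, 0], "turn": [0, 0, -0.755], "gripper": -1},
  {"xyz": [0, 0, 0], "turn": [0, 0, -0.755], "gripper": -1},
  {"xyz": [0, 0, 0], "turn": [0, 0, -0.755], "gripper": -1},
  {"xyz": [0, 0, 0], "turn": [0, 0, -0.755], "gripper": -1},
  {"xyz": [0, 0, 0], "turn": [0, 0, -0.755], "gripper": -1},
  {"xyz": [0, 0, 0], "turn": [0, 0, -0.755], "gripper": -1},
  {"xyz": [0, 0, 0], "turn": [0, 0, -0.755], "gripper": -1},
  {"xyz": [0, 0, 0], "turn": [0, 0, -0.755], "gripper": -1},
  {"xyz": [0, 0, 0], "turn": [0, 0, -0.755], "gripper": -1},
])

```text
time_s: 5.18
position: [0.4502, -0.2962, 0.2425]
tool_rot: [[0.999, -0.032, -0.003], [-0.032, -0.999, 0.003], [-0.003, -0.003, -1.0]]
ft_force: [0.1, 0.4, -3.2]
grip_width: 0.0392
```

Request:
step_arm([
  {"xyz": [0, -0.4, 0], "turn": [0, 0.4, 0], "gripper": -1},
  {"xyz": [0, -0.55, 0], "turn": [0, 0.5, 0], "gripper": -1},
  {"xyz": [0, -0.55, 0], "turn": [0, 0.5, 0], "gripper": -1},
  {"xyz": [0, -0.55, 0], "turn": [0, 0.5, 0], "gripper": -1},
  {"xyz": [0, -0.55, 0], "turn": [0, 0.5, 0], "gripper": -1},
  {"xyz": [0, -0.55, 0], "turn": [0, 0.5, 0], "gripper": -1},
  {"xyz": [0, -0.55, 0], "turn": [0, 0.5, 0], "gripper": -1},
  {"xyz": [0, -0.55, 0], "turn": [0, 0.5, 0], "gripper": -1},
  {"xyz": [0, -0.55, 0], "turn": [0, 0.5, 0], "gripper": -1},
  {"xyz": [0, -0.55, 0], "turn": [0, 0.5, 0], "gripper": -1},
  {"xyz": [0, -0.55, 0], "turn": [0, 0.5, 0], "gripper": -1},
  {"xyz": [0, -0.55, 0], "turn": [0, 0.5, 0], "gripper": -1},
  {"xyz": [0, -0.55, 0], "turn": [0, 0.5, 0], "gripper": -1},
  {"xyz": [0, -0.55, 0], "turn": [0, 0.5, 0], "gripper": -1},
  {"xyz": [0, -0.55, 0], "turn": [0, 0.5, 0], "gripper": -1},
  {"xyz": [0, -0.55, 0], "turn": [0, 0.5, 0], "gripper": -1},
  {"xyz": [0, -0.15, 0], "turn": [0, 0.25, 0], "gripper": -1},
  {"xyz": [0, 0, 0], "turn": [0, 0, 0], "gripper": -1},
  {"xyz": [0, 0, 0], "turn": [0, 0, 0], "gripper": -1},
])

```text
time_s: 6.77
position: [0.4621, 0.0554, 0.2431]
tool_rot: [[0.796, -0.034, 0.604], [-0.027, -0.999, -0.02], [0.604, -0.0, -0.797]]
ft_force: [0.8, -0.1, -3.4]
grip_width: 0.0395
```

```bash
cat > st.py <<'E'
from go import *; from b import Rb,o
s=env.observe(); p=s['position'];Rt=s['tool_rot']
R1=np.c_[Rb[:,0],-Rb[:,1],-Rb[:,2]]
print('t',s['time_s'],'tcp in bed',((p-o)@Rb).round(4),'force bed',(s['ft_force']@Rb).round(2),'tq',(s['wrist_torque']@Rb).round(2),'gw',s['grip_width'].round(4),'turn left',delta(p,Rt,p,R1)[1])
E
python3 st.py
python3 - <<'E'
from h import *
im,d=grab('side');np.savez('side1.npz',im=im,d=d);a=im[60:300,150:430]
im2,d2=grab('top');np.savez('top1.npz',im=im2,d=d2);b=im2[120:300,180:390]
c=np.hstack([cv2.resize(a,(467,400)),cv2.resize(b,(333,400))])
cv2.imwrite('pics/h1.png',c[:,:,::-1])
E
```

```text
Traceback (most recent call last):
  File "st.py", line 4, in <module>
    print('t',s['time_s'],'tcp in bed',((p-o)@Rb).round(4),'force bed',(s['ft_force']@Rb).round(2),'tq',(s['wrist_torque']@Rb).round(2),'gw',s['grip_width'].round(4),'turn left',delta(p,Rt,p,R1)[1])
                                                                                                                                             ^^^^^^^^^^^^^^^^^^^^^
AttributeError: 'float' object has no attribute 'round'
```

View pics/h1.png

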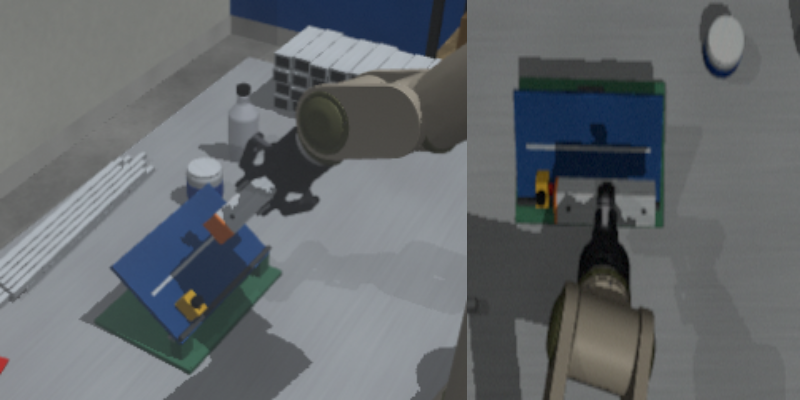

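The picture shows the bar held square to the bed. Its orange end is at (218,225) in the side half, facing the stop at (190,303). Now I'll measure how it sits in the hand.

```bash
sed -i "s/s\['grip_width'\].round(4)/round(float(s['grip_width']),4)/" st.py; python3 st.py
python3 - <<'E'
from h import *; from b import Rb,o
s=env.observe();t=(s['position']-o)@Rb
for n in('side','top'):
    D=np.load(n+'1.npz');C=cloud(n,D['d']);b=(C-o)@Rb-t
    h=cv2.cvtColor(D['im'],cv2.COLOR_RGB2HSV).astype(int)
    m=(abs(b[...,0])<.03)&(abs(b[...,1])<.11)&(abs(b[...,1])>.03)&(abs(b[...,2])<.012)&(h[...,1]<70)
    Q=b[m];
    if len(Q)<20: print(n,len(Q)); continue
    A=np.c_[Q[:,:2],np.ones(len(Q))];c=np.linalg.lstsq(A,Q[:,2],rcond=None)[0]
    k=abs(A@c-Q[:,2])<.004;c=np.linalg.lstsq(A[k],Q[k][:,2],rcond=None)[0];R=cv2.minAreaRect(Q[k][:,:2].astype(np.float32))
    print(n,len(Q),'top z rel tcp',c[2].round(4),'slopes deg',np.degrees(c[:2]).round(2),np.round(R[0],4),np.round(R[1],4),R[2])
    m=(h[...,0]>3)&(h[...,0]<18)&(h[...,1]>120)&(abs(b[...,0])<.05)&(abs(b[...,1]-.08)<.03)&(abs(b[...,2])<.06)
    if m.sum()>5: print(' orange',m.sum(),np.median(b[m],0).round(4),b[m].min(0).round(3),b[m].max(0).round(3))
E
```

```text
t 6.8667 tcp in bed [ 0.0875 -0.0355  0.1645] force bed [-0.82 -0.48 -2.01] tq [-0.02  0.53 -0.01] gw 0.0394 turn left [ 0.005  0.034 -0.008]
side 305 top z rel tcp -0.0006 slopes deg [ 0.16 -0.17] [-0.0013  0.0181] [0.0399 0.127 ] 0.5163540840148926
 orange 137 [-0.0018  0.0818 -0.0164] [-0.02   0.078 -0.036] [0.016 0.086 0.001]
top 603 top z rel tcp 0.0 slopes deg [-2.1  -0.02] [-0.0016 -0.0011] [0.1547 0.0425] 89.82896423339844
 orange 16 [0.0051 0.0789 0.0001] [-0.017  0.078 -0.027] [0.018 0.081 0.003]
```

Request:
step_arm([
  {"xyz": [-0.25, 0, 0], "turn": [0, 0.03, 0], "gripper": -1},
  {"xyz": [-0.33, 0, 0.2], "turn": [0, 0, 0], "gripper": -1},
  {"xyz": [-0.33, 0, 0.3], "turn": [0, 0, 0], "gripper": -1},
  {"xyz": [-0.33, 0, 0.3], "turn": [0, 0, 0], "gripper": -1},
  {"xyz": [-0.33, 0, 0.3], "turn": [0, 0, 0], "gripper": -1},
  {"xyz": [0, 0, 0.3], "turn": [0, 0, 0], "gripper": -1},
  {"xyz": [0, 0, 0.3], "turn": [0, 0, 0], "gripper": -1},
  {"xyz": [0, 0, 0.3], "turn": [0, 0, 0], "gripper": -1},
  {"xyz": [0, 0, 0.3], "turn": [0, 0, 0], "gripper": -1},
  {"xyz": [0, 0, 0.3], "turn": [0, 0, 0], "gripper": -1},
  {"xyz": [0, 0, 0.3], "turn": [0, 0, 0], "gripper": -1},
  {"xyz": [0, 0, 0.2], "turn": [0, 0, 0], "gripper": -1},
  {"xyz": [0, 0, 0], "turn": [0, 0, 0], "gripper": -1},
  {"xyz": [0, 0, 0], "turn": [0, 0, 0], "gripper": -1},
])

```text
time_s: 8.03
position: [0.4918, 0.0479, 0.1239]
tool_rot: [[0.805, -0.027, 0.592], [-0.029, -1.0, -0.007], [0.592, -0.012, -0.806]]
ft_force: [0.1, -0.5, -2.4]
grip_width: 0.0393
```

```bash
python3 st.py
```

```text
t 8.0333 tcp in bed [ 0.0378 -0.0412  0.0516] force bed [-1.41 -0.49 -1.97] tq [-0.07  0.53  0.01] gw 0.0393 turn left [-0.173  0.238 -0.01 ]
```

Request:
step_arm([
  {"xyz": [0, 0, 0], "turn": [0, 0, 0], "gripper": -1},
  {"xyz": [0, 0, 0], "turn": [0, 0, 0], "gripper": -1},
  {"xyz": [0, 0, 0], "turn": [0, 0, 0], "gripper": -1},
])

```text
time_s: 8.28
position: [0.4915, 0.0484, 0.1245]
tool_rot: [[0.805, -0.026, 0.593], [-0.028, -1.0, -0.006], [0.593, -0.011, -0.805]]
ft_force: [-0.4, 0.0, -2.6]
grip_width: 0.0392
```

```bash
python3 st.py;python3 -c "
from h import *
s=env.observe();print(s['q'].round(1),s['qvel'].round(1))"
```

```text
t 8.2833 tcp in bed [ 0.0379 -0.0406  0.0521] force bed [-1.87  0.01 -1.79] tq [-0.04  0.47  0.01] gw 0.0392 turn left [-0.179  0.225  0.001]
[-11.3  17.9 118.3  39.2  10.  -46.3] [ 0.1  0.1 -0.1  0.   0.1 -0.2]
```

Joint 5 has hit its lower limit (10°). With the tool normal to the bed, the forearm lines up with it, so this pose can't be reached. I'll back off, set the bar on the bench, and regrasp with the tool leaned along the bar's length, which keeps q5 away from the limit.

Request:
step_arm([
  {"xyz": [0, 0, -0.3], "turn": [0, 0, 0], "gripper": -1},
  {"xyz": [0, 0, -0.5], "turn": [0, 0, 0], "gripper": -1},
  {"xyz": [0, 0, -0.5], "turn": [0, 0, 0], "gripper": -1},
  {"xyz": [0, 0, -0.5], "turn": [0, 0, 0], "gripper": -1},
  {"xyz": [0, 0, -0.5], "turn": [0, 0, 0], "gripper": -1},
  {"xyz": [0, 0, -0.5], "turn": [0, 0, 0], "gripper": -1},
  {"xyz": [0, 0.4, 0], "turn": [0, -0.5, 0], "gripper": -1},
  {"xyz": [0, 0.5, 0], "turn": [0, -0.6, 0], "gripper": -1},
  {"xyz": [0, 0.5, 0], "turn": [0, -0.6, 0], "gripper": -1},
  {"xyz": [0, 0.5, 0], "turn": [0, -0.6, 0], "gripper": -1},
  {"xyz": [0, 0.5, 0], "turn": [0, -0.6, 0], "gripper": -1},
  {"xyz": [0, 0.5, 0], "turn": [0, -0.6, 0], "gripper": -1},
  {"xyz": [0, 0.5, 0], "turn": [0, -0.6, 0], "gripper": -1},
  {"xyz": [0, 0.5, 0], "turn": [0, -0.6, 0], "gripper": -1},
  {"xyz": [0, 0.5, 0], "turn": [0, -0.6, 0], "gripper": -1},
  {"xyz": [0, 0.5, 0], "turn": [0, -0.6, 0], "gripper": -1},
  {"xyz": [0, 0.5, 0], "turn": [0, -0.6, 0], "gripper": -1},
  {"xyz": [0, 0.5, 0], "turn": [0, -0.6, 0], "gripper": -1},
  {"xyz": [0, 0.5, 0], "turn": [0, -0.6, 0], "gripper": -1},
  {"xyz": [0, 0, 0], "turn": [0, 0, 0], "gripper": -1},
])

```text
time_s: 9.95
position: [0.4194, -0.2099, 0.2114]
tool_rot: [[0.999, -0.028, 0.018], [-0.028, -1.0, 0.009], [0.018, -0.009, -1.0]]
ft_force: [-0.0, -0.4, -2.2]
grip_width: 0.0394
```

```bash
cat > s2.py <<'E'
import sys
from go import *
s=env.observe(); p=s['position'];Rt=s['tool_rot']
a=np.radians(-1.98);R0=np.c_[[np.cos(a),np.sin(a),0],[np.sin(a),-np.cos(a),0],[0,0,-1]]
z=float(sys.argv[1]); lean=float(sys.argv[2])
R1=R0@R.from_rotvec([np.radians(lean),0,0]).as_matrix()
print(s['time_s'],p.round(4),s['ft_force'].round(2),s['grip_width'],'q',s['q'].round(1)); print(delta(p,Rt,np.array([p[0],p[1],z]),R1)); print(R1[:,2])
E
python3 s2.py .037 0
```

```text
9.95 [ 0.4194 -0.2099  0.2114] [-0.01 -0.35 -2.21] 0.03941150855940177 q [-41.6  15.5  90.9   1.1  73.2 -40.4]
(array([-0.077,  0.041,  4.358]), array([-0.119, -0.219,  0.082]))
[ 0.  0. -1.]
```

Request:
step_arm([
  {"xyz": [0, 0, 0.3], "turn": [-0.12, -0.22, 0.08], "gripper": -1},
  {"xyz": [0, 0, 0.55], "turn": [0, 0, 0], "gripper": -1},
  {"xyz": [0, 0, 0.55], "turn": [0, 0, 0], "gripper": -1},
  {"xyz": [0, 0, 0.55], "turn": [0, 0, 0], "gripper": -1},
  {"xyz": [0, 0, 0.55], "turn": [0, 0, 0], "gripper": -1},
  {"xyz": [0, 0, 0.55], "turn": [0, 0, 0], "gripper": -1},
  {"xyz": [0, 0, 0.55], "turn": [0, 0, 0], "gripper": -1},
  {"xyz": [0, 0, 0.4], "turn": [0, 0, 0], "gripper": -1},
  {"xyz": [0, 0, 0.15], "turn": [0, 0, 0], "gripper": -1},
  {"xyz": [0, 0, 0], "turn": [0, 0, 0], "gripper": -1},
  {"xyz": [0, 0, 0], "turn": [0, 0, 0], "gripper": -1},
])

```text
time_s: 10.87
position: [0.4192, -0.206, 0.0458]
tool_rot: [[0.999, -0.032, 0.001], [-0.032, -0.999, 0.002], [0.001, -0.002, -1.0]]
ft_force: [-0.6, -0.2, -2.3]
grip_width: 0.0392
```

```bash
python3 s2.py .037 0
```

```text
10.8667 [ 0.4192 -0.206   0.0458] [-0.6  -0.15 -2.28] 0.0391523103751793 q [-40.8  29.4 103.3   0.2  47.3 -39.1]
(array([-0.   ,  0.   ,  0.219]), array([-0.022, -0.015,  0.031]))
[ 0.  0. -1.]
```

Request:
step_arm([
  {"xyz": [0, 0, 0.1], "turn": [0, 0, 0], "gripper": -1},
  {"xyz": [0, 0, 0.06], "turn": [0, 0, 0], "gripper": -1},
  {"xyz": [0, 0, 0.05], "turn": [0, 0, 0], "gripper": -1},
  {"xyz": [0, 0, 0], "turn": [0, 0, 0], "gripper": -1},
  {"xyz": [0, 0, 0], "turn": [0, 0, 0], "gripper": -1},
])

```text
time_s: 11.28
position: [0.4192, -0.2065, 0.0371]
tool_rot: [[0.999, -0.033, 0.001], [-0.033, -0.999, 0.002], [0.001, -0.002, -1.0]]
ft_force: [1.0, 0.5, -3.1]
grip_width: 0.0388
```

Request:
step_arm([
  {"xyz": [0, 0, 0], "turn": [0, 0, 0], "gripper": 1},
  {"xyz": [0, 0, 0], "turn": [0, 0, 0], "gripper": 1},
  {"xyz": [0, 0, 0], "turn": [0, 0, 0], "gripper": 1},
  {"xyz": [0, 0, 0], "turn": [0, 0, 0], "gripper": 1},
  {"xyz": [0, 0, 0], "turn": [0, 0, 0], "gripper": 1},
  {"xyz": [0, 0, -0.4], "turn": [0, 0, 0], "gripper": 1},
  {"xyz": [0, 0, -0.6], "turn": [0, 0, 0], "gripper": 1},
  {"xyz": [0, 0, 0], "turn": [0.7, 0, 0], "gripper": 1},
  {"xyz": [0, 0, 0], "turn": [0.7, 0, 0], "gripper": 1},
  {"xyz": [0, 0, 0], "turn": [0.7, 0, 0], "gripper": 1},
  {"xyz": [0, 0, 0], "turn": [0.7, 0, 0], "gripper": 1},
  {"xyz": [0, 0, 0], "turn": [0.7, 0, 0], "gripper": 1},
  {"xyz": [0, 0, 0], "turn": [0.7, 0, 0], "gripper": 1},
  {"xyz": [0, 0, 0], "turn": [0.7, 0, 0], "gripper": 1},
  {"xyz": [0, 0, 0], "turn": [0.5, 0, 0], "gripper": 1},
  {"xyz": [0, 0, 0], "turn": [0, 0, 0], "gripper": 1},
  {"xyz": [0, 0, 0], "turn": [0, 0, 0], "gripper": 1},
])

```text
time_s: 12.7
position: [0.419, -0.2067, 0.0768]
tool_rot: [[0.999, -0.03, 0.015], [-0.033, -0.907, 0.419], [0.001, -0.42, -0.908]]
ft_force: [-0.9, -0.6, -0.3]
grip_width: 0.0855
```

```bash
python3 s2.py .036 25
```

```text
12.7 [ 0.419  -0.2067  0.0768] [-0.93 -0.61 -0.28] 0.08546821813311412 q [-49.6  31.9  94.9  17.2  72.8 -55.7]
(array([-0.001,  0.428,  0.926]), array([ 0.041, -0.001,  0.021]))
[ 0.01460173  0.42236594 -0.90630779]
```

Request:
step_arm([
  {"xyz": [0, 0.11, 0.23], "turn": [0.04, 0, 0.02], "gripper": 1},
  {"xyz": [0, 0.11, 0.23], "turn": [0, 0, 0], "gripper": 1},
  {"xyz": [0, 0.11, 0.23], "turn": [0, 0, 0], "gripper": 1},
  {"xyz": [0, 0.1, 0.22], "turn": [0, 0, 0], "gripper": 1},
  {"xyz": [0, 0, 0], "turn": [0, 0, 0], "gripper": 1},
  {"xyz": [0, 0, 0], "turn": [0, 0, 0], "gripper": -1},
  {"xyz": [0, 0, 0], "turn": [0, 0, 0], "gripper": -1},
  {"xyz": [0, 0, 0], "turn": [0, 0, 0], "gripper": -1},
  {"xyz": [0, 0, 0], "turn": [0, 0, 0], "gripper": -1},
  {"xyz": [0, 0, 0], "turn": [0, 0, 0], "gripper": -1},
  {"xyz": [0, 0, 0], "turn": [0, 0, 0], "gripper": -1},
  {"xyz": [0, 0, 0], "turn": [0, 0, 0], "gripper": -1},
  {"xyz": [0, 0, 0], "turn": [0, 0, 0], "gripper": -1},
])

```text
time_s: 13.78
position: [0.4192, -0.2069, 0.0372]
tool_rot: [[0.999, -0.03, 0.015], [-0.034, -0.906, 0.423], [0.001, -0.423, -0.906]]
ft_force: [-0.6, -0.6, 6.7]
grip_width: 0.0392
```

```bash
python3 s2.py .24 25
```

```text
13.7833 [ 0.4192 -0.2069  0.0372] [-0.63 -0.59  6.67] 0.03917392132890942 q [-49.7  35.8  96.6  18.   67.6 -57.5]
(array([ 0.006, -2.144, -4.594]), array([-0.003, -0.01 ,  0.012]))
[ 0.01460173  0.42236594 -0.90630779]
```

Request:
step_arm([
  {"xyz": [0, -0.1, -0.21], "turn": [0, 0, 0], "gripper": -1},
  {"xyz": [0, -0.23, -0.5], "turn": [0, 0, 0], "gripper": -1},
  {"xyz": [0, -0.23, -0.5], "turn": [0, 0, 0], "gripper": -1},
  {"xyz": [0, -0.23, -0.5], "turn": [0, 0, 0], "gripper": -1},
  {"xyz": [0, -0.23, -0.5], "turn": [0, 0, 0], "gripper": -1},
  {"xyz": [0, -0.23, -0.5], "turn": [0, 0, 0], "gripper": -1},
  {"xyz": [0, -0.23, -0.5], "turn": [0, 0, 0], "gripper": -1},
  {"xyz": [0, -0.23, -0.5], "turn": [0, 0, 0], "gripper": -1},
  {"xyz": [0, -0.23, -0.5], "turn": [0, 0, 0], "gripper": -1},
  {"xyz": [0, -0.2, -0.4], "turn": [0, 0, 0], "gripper": -1},
  {"xyz": [0, 0, 0], "turn": [0, 0, 0], "gripper": -1},
])

```text
time_s: 14.7
position: [0.4195, -0.2076, 0.2431]
tool_rot: [[0.999, -0.029, 0.018], [-0.034, -0.907, 0.419], [0.004, -0.419, -0.908]]
ft_force: [-0.2, -0.0, -1.2]
grip_width: 0.0392
```

Request:
step_arm([
  {"xyz": [0, -0.2, 0.1], "turn": [0, 0.25, -0.12], "gripper": -1},
  {"xyz": [0, -0.42, 0.2], "turn": [0, 0.53, -0.25], "gripper": -1},
  {"xyz": [0, -0.42, 0.2], "turn": [0, 0.53, -0.25], "gripper": -1},
  {"xyz": [0, -0.42, 0.2], "turn": [0, 0.53, -0.25], "gripper": -1},
  {"xyz": [0, -0.42, 0.2], "turn": [0, 0.53, -0.25], "gripper": -1},
  {"xyz": [0, -0.42, 0.2], "turn": [0, 0.53, -0.25], "gripper": -1},
  {"xyz": [0, -0.42, 0.2], "turn": [0, 0.53, -0.25], "gripper": -1},
  {"xyz": [0, -0.42, 0.2], "turn": [0, 0.53, -0.25], "gripper": -1},
  {"xyz": [0, -0.42, 0.2], "turn": [0, 0.53, -0.25], "gripper": -1},
  {"xyz": [0, -0.42, 0.2], "turn": [0, 0.53, -0.25], "gripper": -1},
  {"xyz": [0, -0.42, 0.2], "turn": [0, 0.53, -0.25], "gripper": -1},
  {"xyz": [0, -0.42, 0.2], "turn": [0, 0.53, -0.25], "gripper": -1},
  {"xyz": [0, -0.42, 0.2], "turn": [0, 0.53, -0.25], "gripper": -1},
  {"xyz": [0, -0.42, 0.2], "turn": [0, 0.53, -0.25], "gripper": -1},
  {"xyz": [0, -0.2, 0.1], "turn": [0, 0.26, -0.12], "gripper": -1},
  {"xyz": [0, 0, 0], "turn": [0, 0, 0], "gripper": -1},
  {"xyz": [0, 0, 0], "turn": [0, 0, 0], "gripper": -1},
])

```text
time_s: 16.12
position: [0.4272, 0.053, 0.2369]
tool_rot: [[0.794, 0.228, 0.563], [-0.025, -0.914, 0.406], [0.607, -0.336, -0.72]]
ft_force: [0.1, -0.5, -1.3]
grip_width: 0.0391
```

```bash
cat > s3.py <<'E'
import sys
from go import *; from b import Rb,o
s=env.observe(); p=s['position'];Rt=s['tool_rot']
R1=np.c_[Rb[:,0],-Rb[:,1],-Rb[:,2]]@R.from_rotvec([np.radians(25),0,0]).as_matrix()
f=s['ft_force']
print('t',round(s['time_s'],2),'bed',((p-o)@Rb).round(4),'F bed',(f@Rb).round(2),'tq',(s['wrist_torque']@Rb).round(2),'gw',round(float(s['grip_width']),4),'q',s['q'].round(1))
if len(sys.argv)>1:
    t=o+Rb@np.array([float(a) for a in sys.argv[1:4]]); print(delta(p,Rt,t,R1))
else: print(delta(p,Rt,p,R1)[1])
E
python3 s3.py .0245 -.036 .0865
python3 - <<'E'
from h import *; from b import Rb,o
s=env.observe();t=(s['position']-o)@Rb
for n in('side','top'):
    im,d=grab(n);C=cloud(n,d);b=(C-o)@Rb-t;np.savez(n+'2.npz',im=im,d=d)
    h=cv2.cvtColor(im,cv2.COLOR_RGB2HSV).astype(int)
    m=(abs(b[...,0])<.03)&(abs(b[...,1])<.11)&(b[...,1]>.03)&(abs(b[...,2])<.012)&(h[...,1]<70)
    Q=b[m]; A=np.c_[Q[:,:2],np.ones(len(Q))];c=np.linalg.lstsq(A,Q[:,2],rcond=None)[0]
    k=abs(A@c-Q[:,2])<.004;c=np.linalg.lstsq(A[k],Q[k][:,2],rcond=None)[0];R=cv2.minAreaRect(Q[k][:,:2].astype(np.float32))
    print(n,len(Q),'top z rel tcp',c[2].round(4),'slopes deg',np.degrees(c[:2]).round(2),np.round(R[0],4),np.round(R[1],4),R[2])
    m=(h[...,0]>3)&(h[...,0]<18)&(h[...,1]>120)&(abs(b[...,0])<.05)&(abs(b[...,1]-.08)<.03)&(abs(b[...,2])<.06)
    if m.sum()>5: print(' orange',m.sum(),np.median(b[m],0).round(4),b[m].min(0).round(3),b[m].max(0).round(3))
E
```

```text
t 16.12 bed [ 0.0551 -0.0383  0.1806] F bed [-0.66 -0.49 -1.11] tq [-0.37  0.43  0.27] gw 0.0391 q [-31.9   1.4 117.2  51.8  54.8 -67.5]
(array([-0.762,  0.946,  2.155]), array([-0.033,  0.023,  0.025]))
side 259 top z rel tcp -0.001 slopes deg [-0.42  0.36] [-0.0008  0.0557] [0.0399 0.0499] 0.3326755464076996
 orange 145 [-0.0011  0.0815 -0.0173] [-0.019  0.078 -0.037] [0.017 0.086 0.003]
top 294 top z rel tcp -0.0004 slopes deg [-3.8   0.07] [-0.0005  0.0527] [0.0458 0.0428] 88.9728775024414
 orange 9 [ 0.0155  0.0799 -0.013 ] [ 0.009  0.079 -0.028] [0.019 0.08  0.002]
```

Request:
step_arm([
  {"xyz": [-0.1, 0.1, 0.2], "turn": [-0.03, 0.02, 0.02], "gripper": -1},
  {"xyz": [-0.11, 0.16, 0.36], "turn": [0, 0, 0], "gripper": -1},
  {"xyz": [-0.11, 0.16, 0.36], "turn": [0, 0, 0], "gripper": -1},
  {"xyz": [-0.11, 0.16, 0.36], "turn": [0, 0, 0], "gripper": -1},
  {"xyz": [-0.11, 0.16, 0.36], "turn": [0, 0, 0], "gripper": -1},
  {"xyz": [-0.11, 0.16, 0.36], "turn": [0, 0, 0], "gripper": -1},
  {"xyz": [-0.11, 0.16, 0.36], "turn": [0, 0, 0], "gripper": -1},
  {"xyz": [0, 0.16, 0.36], "turn": [0, 0, 0], "gripper": -1},
  {"xyz": [0, 0.12, 0.25], "turn": [0, 0, 0], "gripper": -1},
  {"xyz": [0, 0.05, 0.1], "turn": [0, 0, 0], "gripper": -1},
  {"xyz": [0, 0, 0], "turn": [0, 0, 0], "gripper": -1},
  {"xyz": [0, 0, 0], "turn": [0, 0, 0], "gripper": -1},
])

```text
time_s: 17.22
position: [0.4863, 0.0515, 0.1126]
tool_rot: [[0.792, 0.226, 0.567], [-0.027, -0.915, 0.403], [0.609, -0.335, -0.719]]
ft_force: [-0.4, -0.4, -2.4]
grip_width: 0.0393
```

```bash
python3 s3.py .0240 -.036 .038
```

```text
t 17.22 bed [ 0.0264 -0.0378  0.046 ] F bed [-1.78 -0.44 -1.63] tq [-0.28  0.52  0.2 ] gw 0.0393 q [-26.6  22.5 120.6  74.4  39.6 -94.9]
(array([-0.061,  0.044,  0.199]), array([ 0.008, -0.026,  0.013]))
```

Request:
step_arm([
  {"xyz": [-0.03, 0.02, 0.045], "turn": [0, -0.02, 0], "gripper": -1},
  {"xyz": [0, 0.02, 0.045], "turn": [0, 0, 0], "gripper": -1},
  {"xyz": [0, 0.02, 0.045], "turn": [0, 0, 0], "gripper": -1},
  {"xyz": [0, 0, 0], "turn": [0, 0, 0], "gripper": -1},
  {"xyz": [0, 0, 0], "turn": [0, 0, 0], "gripper": -1},
])

```text
time_s: 17.63
position: [0.4889, 0.0519, 0.1072]
tool_rot: [[0.793, 0.226, 0.566], [-0.026, -0.915, 0.403], [0.609, -0.334, -0.719]]
ft_force: [1.1, -0.4, -2.7]
grip_width: 0.0389
```

```bash
python3 s3.py
```

```text
t 17.63 bed [ 0.0253 -0.0373  0.0401] F bed [-0.76 -0.37 -2.85] tq [-0.31  0.49  0.21] gw 0.0389 q [-26.3  23.4 120.5  75.5  39.2 -96. ]
[ 0.005 -0.009  0.022]
```

Request:
step_arm([
  {"xyz": [0, 0.01, 0.022], "turn": [0, 0, 0], "gripper": -1},
  {"xyz": [0, 0, 0], "turn": [0, 0, 0], "gripper": -1},
])

```text
time_s: 17.8
position: [0.4895, 0.0519, 0.1064]
tool_rot: [[0.793, 0.226, 0.566], [-0.026, -0.915, 0.403], [0.609, -0.334, -0.72]]
ft_force: [0.2, 0.5, -2.1]
grip_width: 0.0388
```

```bash
python3 s3.py
```

```text
t 17.8 bed [ 0.0253 -0.0373  0.0391] F bed [-1.15  0.53 -1.83] tq [-0.25  0.41  0.27] gw 0.0388 q [-26.3  23.6 120.5  75.6  39.2 -96.2]
[ 0.006 -0.009  0.021]
```

Request:
step_arm([
  {"xyz": [0, 0.01, 0.022], "turn": [0, 0, 0], "gripper": -1},
  {"xyz": [0, 0, 0], "turn": [0, 0, 0], "gripper": -1},
])

```text
time_s: 17.97
position: [0.4902, 0.0518, 0.1055]
tool_rot: [[0.793, 0.226, 0.566], [-0.026, -0.915, 0.403], [0.609, -0.334, -0.72]]
ft_force: [0.0, -0.3, -2.6]
grip_width: 0.0391
```

```bash
python3 s3.py
```

```text
t 17.97 bed [ 0.0252 -0.0373  0.038 ] F bed [-1.54 -0.31 -2.11] tq [-0.3   0.5   0.22] gw 0.0391 q [-26.3  23.7 120.4  75.8  39.1 -96.4]
[ 0.005 -0.008  0.02 ]
```

Request:
step_arm([
  {"xyz": [0, 0.01, 0.022], "turn": [0, 0, 0], "gripper": -1},
  {"xyz": [0, 0, 0], "turn": [0, 0, 0], "gripper": -1},
])

```text
time_s: 18.13
position: [0.4907, 0.0518, 0.1047]
tool_rot: [[0.793, 0.226, 0.566], [-0.026, -0.915, 0.403], [0.609, -0.334, -0.72]]
ft_force: [-0.2, 0.2, -2.7]
grip_width: 0.0388
```

```bash
python3 s3.py
```

```text
t 18.13 bed [ 0.0252 -0.0373  0.037 ] F bed [-1.86  0.15 -2.03] tq [-0.32  0.47  0.21] gw 0.0388 q [-26.2  23.9 120.4  75.9  39.1 -96.5]
[ 0.005 -0.007  0.019]
```

Not in contact yet, so I'll continue in half-millimetre steps.

Request:
step_arm([
  {"xyz": [0, 0.006, 0.014], "turn": [0, 0, 0], "gripper": -1},
  {"xyz": [0, 0, 0], "turn": [0, 0, 0], "gripper": -1},
])

```text
time_s: 18.3
position: [0.4911, 0.0518, 0.1043]
tool_rot: [[0.793, 0.226, 0.566], [-0.026, -0.915, 0.403], [0.609, -0.334, -0.72]]
ft_force: [0.3, 1.2, -2.7]
grip_width: 0.0393
```

```bash
python3 s3.py
```

```text
t 18.3 bed [ 0.0252 -0.0373  0.0365] F bed [-1.49  1.2  -2.3 ] tq [-0.31  0.46  0.23] gw 0.0393 q [-26.2  24.  120.3  76.   39.  -96.6]
[ 0.005 -0.007  0.02 ]
```

Request:
step_arm([
  {"xyz": [0, 0.006, 0.014], "turn": [0, 0, 0], "gripper": -1},
  {"xyz": [0, 0, 0], "turn": [0, 0, 0], "gripper": -1},
])

```text
time_s: 18.47
position: [0.4913, 0.0519, 0.104]
tool_rot: [[0.793, 0.226, 0.566], [-0.026, -0.915, 0.403], [0.609, -0.334, -0.719]]
ft_force: [-4.7, -2.0, 2.2]
grip_width: 0.039
```

```bash
python3 s3.py
```

```text
t 18.47 bed [ 0.0252 -0.0372  0.0362] F bed [-2.32 -2.17  4.55] tq [-0.15  0.5   0.24] gw 0.039 q [-26.2  24.  120.3  76.1  39.  -96.7]
[ 0.004 -0.011  0.021]
```

Contact with the bed: about 6 N at z = 36.2 mm. Now I'll slide downhill to the ledge.

Request:
step_arm([
  {"xyz": [-0.025, -0.001, -0.003], "turn": [0, 0, 0], "gripper": -1},
  {"xyz": [-0.025, 0, 0], "turn": [0, 0, 0], "gripper": -1},
  {"xyz": [0, 0, 0], "turn": [0, 0, 0], "gripper": -1},
])

```text
time_s: 18.72
position: [0.4897, 0.052, 0.1029]
tool_rot: [[0.793, 0.227, 0.566], [-0.026, -0.915, 0.403], [0.609, -0.335, -0.719]]
ft_force: [-2.5, -0.3, 2.9]
grip_width: 0.0392
```

```bash
python3 s3.py
```

```text
t 18.72 bed [ 0.0233 -0.0372  0.0362] F bed [-0.23 -0.34  3.79] tq [0.03 0.17 0.15] gw 0.0392 q [-26.3  24.1 120.7  76.5  39.  -97.3]
[ 0.001 -0.014  0.02 ]
```

Request:
step_arm([
  {"xyz": [-0.025, 0, 0], "turn": [0, 0, 0], "gripper": -1},
  {"xyz": [0, 0, 0], "turn": [0, 0, 0], "gripper": -1},
])

```text
time_s: 18.88
position: [0.489, 0.052, 0.1023]
tool_rot: [[0.793, 0.227, 0.566], [-0.026, -0.915, 0.403], [0.609, -0.335, -0.719]]
ft_force: [-2.7, -0.1, 3.8]
grip_width: 0.0393
```

```bash
python3 s3.py
```

```text
t 18.88 bed [ 0.0224 -0.0372  0.0362] F bed [ 0.15 -0.24  4.67] tq [0.15 0.02 0.1 ] gw 0.0393 q [-26.3  24.2 120.8  76.8  39.  -97.7]
[ 0.001 -0.015  0.021]
```

Request:
step_arm([
  {"xyz": [-0.015, 0, 0], "turn": [0, 0, 0], "gripper": -1},
  {"xyz": [0, 0, 0], "turn": [0, 0, 0], "gripper": -1},
])

```text
time_s: 19.05
position: [0.4886, 0.052, 0.102]
tool_rot: [[0.793, 0.227, 0.566], [-0.026, -0.915, 0.403], [0.609, -0.335, -0.719]]
ft_force: [-2.1, -0.3, 5.3]
grip_width: 0.0395
```

```bash
python3 s3.py
```

```text
t 19.05 bed [ 0.0218 -0.0372  0.0362] F bed [ 1.57 -0.35  5.5 ] tq [ 0.18 -0.07  0.01] gw 0.0395 q [-26.4  24.2 120.9  76.9  39.  -97.9]
[ 0.001 -0.016  0.022]
```

Request:
step_arm([
  {"xyz": [-0.015, 0, 0], "turn": [0, 0, 0], "gripper": -1},
  {"xyz": [0, 0, 0], "turn": [0, 0, 0], "gripper": -1},
])

```text
time_s: 19.22
position: [0.4882, 0.052, 0.1017]
tool_rot: [[0.793, 0.226, 0.566], [-0.027, -0.915, 0.403], [0.609, -0.335, -0.719]]
ft_force: [-1.3, -0.1, 5.4]
grip_width: 0.0393
```

```bash
python3 s3.py
```

```text
t 19.22 bed [ 0.0214 -0.0372  0.0362] F bed [ 2.22 -0.17  5.06] tq [ 0.26 -0.11 -0.15] gw 0.0393 q [-26.4  24.2 121.   77.   39.  -98.1]
[ 0.001 -0.02   0.019]
```

Request:
step_arm([
  {"xyz": [-0.012, -0.001, -0.003], "turn": [0, 0, 0], "gripper": -1},
  {"xyz": [0, 0, 0], "turn": [0, 0, 0], "gripper": -1},
])

```text
time_s: 19.38
position: [0.4882, 0.0519, 0.1017]
tool_rot: [[0.792, 0.227, 0.567], [-0.027, -0.915, 0.403], [0.61, -0.335, -0.718]]
ft_force: [2.3, 2.4, 5.9]
grip_width: 0.0395
```

```bash
python3 s3.py
```

```text
t 19.38 bed [ 0.0213 -0.0373  0.0362] F bed [5.4  2.48 3.36] tq [ 0.43 -0.61 -0.42] gw 0.0395 q [-26.4  24.2 121.   77.1  39.  -98.2]
[-0.001 -0.029  0.02 ]
```

Request:
step_arm([
  {"xyz": [-0.012, 0, 0], "turn": [0, 0, 0], "gripper": -1},
  {"xyz": [0, 0, 0], "turn": [0, 0, 0], "gripper": -1},
])

```text
time_s: 19.55
position: [0.4881, 0.0519, 0.1017]
tool_rot: [[0.792, 0.227, 0.567], [-0.027, -0.915, 0.403], [0.611, -0.335, -0.718]]
ft_force: [3.6, 2.8, 6.8]
grip_width: 0.0391
```

```bash
python3 s3.py
```

```text
t 19.55 bed [ 0.0213 -0.0373  0.0362] F bed [6.87 2.94 3.25] tq [ 0.53 -0.98 -0.55] gw 0.0391 q [-26.5  24.2 121.   77.3  39.  -98.4]
[-0.003 -0.04   0.024]
```

Request:
step_arm([
  {"xyz": [0.006, -0.045, 0.02], "turn": [0, 0, 0], "gripper": -1},
  {"xyz": [0, -0.09, 0.042], "turn": [0, 0, 0], "gripper": -1},
  {"xyz": [0, -0.09, 0.042], "turn": [0, 0, 0], "gripper": -1},
  {"xyz": [0, -0.09, 0.042], "turn": [0, 0, 0], "gripper": -1},
  {"xyz": [0, -0.09, 0.042], "turn": [0, 0, 0], "gripper": -1},
  {"xyz": [0, 0, 0], "turn": [0, 0, 0], "gripper": -1},
])

```text
time_s: 20.05
position: [0.4887, 0.0691, 0.1017]
tool_rot: [[0.792, 0.225, 0.568], [-0.027, -0.916, 0.401], [0.61, -0.332, -0.719]]
ft_force: [-1.5, -4.8, 9.9]
grip_width: 0.0394
```

```bash
python3 s3.py
```

```text
t 20.05 bed [ 0.0213 -0.0201  0.0362] F bed [ 4.99 -4.8   8.65] tq [-0.2  -0.48 -0.34] gw 0.0394 q [-23.7  24.1 121.2  79.2  37.3 -97.9]
[ 0.037 -0.035  0.022]
```

Request:
step_arm([
  {"xyz": [0.003, -0.004, -0.008], "turn": [-0.03, 0, 0], "gripper": -1},
  {"xyz": [0, -0.045, 0.02], "turn": [0, 0, 0], "gripper": -1},
  {"xyz": [0, -0.045, 0.02], "turn": [0, 0, 0], "gripper": -1},
  {"xyz": [0, 0, 0], "turn": [0, 0, 0], "gripper": -1},
])

```text
time_s: 20.38
position: [0.4888, 0.0731, 0.1018]
tool_rot: [[0.792, 0.224, 0.568], [-0.027, -0.917, 0.399], [0.61, -0.331, -0.72]]
ft_force: [3.1, -3.2, 4.5]
grip_width: 0.039
```

```bash
python3 s3.py
```

```text
t 20.38 bed [ 0.0213 -0.0161  0.0363] F bed [ 5.27 -3.13  1.62] tq [-0.44 -0.53 -0.38] gw 0.039 q [-22.9  24.1 121.2  79.6  36.8 -97.7]
[ 0.061 -0.029  0.02 ]
```

Request:
step_arm([
  {"xyz": [0, -0.045, 0.02], "turn": [0, 0, 0], "gripper": -1},
  {"xyz": [0, 0, 0], "turn": [0, 0, 0], "gripper": -1},
])

```text
time_s: 20.55
position: [0.4889, 0.075, 0.1018]
tool_rot: [[0.792, 0.224, 0.568], [-0.027, -0.917, 0.399], [0.61, -0.331, -0.72]]
ft_force: [3.5, -3.5, 4.1]
grip_width: 0.0389
```

```bash
python3 s3.py
```

```text
t 20.55 bed [ 0.0213 -0.0142  0.0363] F bed [ 5.38 -3.35  1.06] tq [-0.5  -0.6  -0.31] gw 0.0389 q [-22.6  24.1 121.2  79.8  36.6 -97.6]
[ 0.062 -0.028  0.02 ]
```

Request:
step_arm([
  {"xyz": [0, -0.045, 0.02], "turn": [0, 0, 0], "gripper": -1},
  {"xyz": [0, -0.023, 0.01], "turn": [0, 0, 0], "gripper": -1},
  {"xyz": [0, 0, 0], "turn": [0, 0, 0], "gripper": -1},
])

```text
time_s: 20.8
position: [0.4889, 0.0779, 0.1018]
tool_rot: [[0.792, 0.224, 0.568], [-0.027, -0.917, 0.399], [0.61, -0.331, -0.72]]
ft_force: [4.6, -3.3, 4.0]
grip_width: 0.0392
```

```bash
python3 s3.py
```

```text
t 20.8 bed [ 0.0213 -0.0112  0.0363] F bed [ 6.19 -3.14  0.29] tq [-0.49 -0.54 -0.38] gw 0.0392 q [-22.2  24.  121.3  80.2  36.3 -97.6]
[ 0.062 -0.028  0.02 ]
```

Request:
step_arm([
  {"xyz": [0, -0.023, 0.01], "turn": [0, 0, 0], "gripper": -1},
  {"xyz": [0, 0, 0], "turn": [0, 0, 0], "gripper": -1},
])

```text
time_s: 20.97
position: [0.489, 0.0784, 0.1017]
tool_rot: [[0.792, 0.223, 0.568], [-0.027, -0.917, 0.397], [0.61, -0.33, -0.721]]
ft_force: [1.2, -8.0, 5.1]
grip_width: 0.039
```

```bash
python3 s3.py
```

```text
t 20.97 bed [ 0.0213 -0.0108  0.0362] F bed [ 4.29 -7.98  3.14] tq [-0.95 -0.38 -0.24] gw 0.039 q [-22.   24.  121.3  80.3  36.2 -97.5]
[ 0.082 -0.027  0.017]
```

Request:
step_arm([
  {"xyz": [0, -0.023, 0.01], "turn": [0, 0, 0], "gripper": -1},
  {"xyz": [0, 0, 0], "turn": [0, 0, 0], "gripper": -1},
])

```text
time_s: 21.13
position: [0.489, 0.0785, 0.1017]
tool_rot: [[0.792, 0.221, 0.569], [-0.027, -0.918, 0.395], [0.61, -0.328, -0.721]]
ft_force: [-4.0, -17.2, 8.8]
grip_width: 0.0394
```

```bash
python3 s3.py
```

```text
t 21.13 bed [ 0.0213 -0.0107  0.0362] F bed [  2.66 -17.33   9.  ] tq [-1.63 -0.12 -0.11] gw 0.0394 q [-21.9  24.  121.3  80.3  36.  -97.5]
[ 0.116 -0.03   0.014]
```

The stop is felt as a hard contact: 17 N, with the plug end at y ≈ 70 mm, which matches the camera. I'll ease the push, then release.

Request:
step_arm([
  {"xyz": [0.004, 0.023, -0.01], "turn": [-0.03, 0, 0], "gripper": -1},
  {"xyz": [0, 0, -0.004], "turn": [-0.02, 0, 0], "gripper": -1},
  {"xyz": [0, 0, 0], "turn": [0, 0, 0], "gripper": -1},
])

```text
time_s: 21.38
position: [0.4889, 0.0785, 0.1018]
tool_rot: [[0.792, 0.221, 0.569], [-0.027, -0.919, 0.394], [0.609, -0.328, -0.722]]
ft_force: [0.3, -6.9, 4.5]
grip_width: 0.0392
```

```bash
python3 s3.py
```

```text
t 21.38 bed [ 0.0213 -0.0107  0.0364] F bed [ 3.16 -6.86  3.2 ] tq [-0.84 -0.39 -0.24] gw 0.0392 q [-21.9  24.  121.3  80.3  35.9 -97.4]
[ 0.125 -0.023  0.017]
```

Request:
step_arm([
  {"xyz": [0, 0, 0], "turn": [0, 0, 0], "gripper": -0.06},
  {"xyz": [0, 0, 0], "turn": [0, 0, 0], "gripper": 0},
  {"xyz": [0, 0, 0], "turn": [0, 0, 0], "gripper": 0.1},
  {"xyz": [0, 0, 0], "turn": [0, 0, 0], "gripper": 0.3},
  {"xyz": [0, 0, 0], "turn": [0, 0, 0], "gripper": 0.5},
  {"xyz": [0, 0, 0], "turn": [0, 0, 0], "gripper": 0.5},
  {"xyz": [0, 0, 0], "turn": [0, 0, 0], "gripper": 0.5},
], squeeze=20)

```text
time_s: 21.97
position: [0.488, 0.0798, 0.1017]
tool_rot: [[0.793, 0.223, 0.567], [-0.026, -0.917, 0.397], [0.608, -0.33, -0.722]]
ft_force: [-0.6, 0.1, -0.7]
grip_width: 0.0643
```

```bash
python3 s3.py
```

```text
t 21.97 bed [ 0.0204 -0.0095  0.0369] F bed [-0.95  0.1  -0.2 ] tq [-0.19  0.2   0.17] gw 0.0643 q [-21.9  24.  121.4  80.2  36.  -97.4]
[ 0.082 -0.003  0.021]
```

Released cleanly with no force. Now retreating along the bed normal (tool y -0.42, z -0.91).

Request:
step_arm([
  {"xyz": [0, -0.08, -0.18], "turn": [0, 0, 0], "gripper": 0.5},
  {"xyz": [0, -0.17, -0.36], "turn": [0, 0, 0], "gripper": 0.5},
  {"xyz": [0, -0.17, -0.36], "turn": [0, 0, 0], "gripper": 0.5},
  {"xyz": [0, -0.17, -0.36], "turn": [0, 0, 0], "gripper": 0.5},
  {"xyz": [0, -0.17, -0.36], "turn": [0, 0, 0], "gripper": 0.5},
  {"xyz": [0, -0.17, -0.36], "turn": [0, 0, 0], "gripper": 0.5},
  {"xyz": [0, -0.1, -0.5], "turn": [0, 0, 0], "gripper": 0.5},
  {"xyz": [0, 0, -0.6], "turn": [0, 0, 0], "gripper": 0.5},
  {"xyz": [0, 0, -0.6], "turn": [0, 0, 0], "gripper": 0.5},
  {"xyz": [0, 0.3, -0.5], "turn": [0, 0, 0], "gripper": 0.5},
  {"xyz": [0, 0.5, -0.3], "turn": [0, 0, 0], "gripper": 0.5},
  {"xyz": [0, 0.5, -0.3], "turn": [0, 0, 0], "gripper": 0.5},
  {"xyz": [0, 0.5, -0.3], "turn": [0, 0, 0], "gripper": 0.5},
  {"xyz": [0, 0.5, -0.3], "turn": [0, 0, 0], "gripper": 0.5},
  {"xyz": [0, 0.5, -0.3], "turn": [0, 0, 0], "gripper": 0.5},
  {"xyz": [0, 0, 0], "turn": [0, 0, 0], "gripper": 0.5},
  {"xyz": [0, 0, 0], "turn": [0, 0, 0], "gripper": 0.5},
])

```text
time_s: 23.38
position: [0.3747, -0.0761, 0.2423]
tool_rot: [[0.794, 0.22, 0.567], [-0.028, -0.918, 0.396], [0.608, -0.33, -0.722]]
ft_force: [-0.3, 1.1, 0.5]
grip_width: 0.0641
```

```bash
python3 s3.py
python3 - <<'E'
from h import *; from b import Rb,o
ims={}
for n in('side','top'):
    im,d=grab(n);ims[n]=im;C=cloud(n,d);b=(C-o)@Rb
    h=cv2.cvtColor(im,cv2.COLOR_RGB2HSV).astype(int)
    m=(abs(b[...,0]-.02)<.03)&(abs(b[...,1])<.12)&(abs(b[...,2]-.036)<.008)&(h[...,1]<70)
    Q=b[m]; 
    if len(Q)>30:
        A=np.c_[Q[:,:2],np.ones(len(Q))];c=np.linalg.lstsq(A,Q[:,2],rcond=None)[0]; R=cv2.minAreaRect(Q[:,:2].astype(np.float32))
        print(n,len(Q),'z',np.median(Q[:,2]).round(4),'slopes',np.degrees(c[:2]).round(2),np.round(R[0],4),np.round(R[1],4),R[2])
    for nm,(a,e,S) in dict(orange=(5,16,130),yel=(18,35,130),red=(0,4,150),red2=(172,180,150)).items():
        s=(h[...,0]>=a)&(h[...,0]<=e)&(h[...,1]>S)&(abs(b[...,0]-.02)<.04)&(abs(b[...,1]-.08)<.06)&(b[...,2]>.003)&(b[...,2]<.06)
        print(' ',nm,s.sum(),np.percentile(b[s],[3,50,97],axis=0).round(4).tolist() if s.sum()>2 else '')
    B=(h[...,0]>100)&(h[...,0]<125)&(h[...,1]>120)&(abs(b[...,2])<.02)&(b[...,0]>.05)&(b[...,0]<.14)&(abs(b[...,1])<.11)
    P=b[B];c=np.linalg.lstsq(np.c_[P[:,:2],np.ones(len(P))],P[:,2],rcond=None)[0];print('  bed tilt change deg',np.degrees(c[:2]).round(2),len(P))
a=ims['side'][160:280,190:350];t=ims['top'][140:230,200:320]
cv2.imwrite('pics/end.png',np.vstack([cv2.resize(a,(400,300),interpolation=2),cv2.resize(t,(400,300),interpolation=2)])[:,:,::-1])
cv2.imwrite('pics/endfull.png',ims['top'][:,:,::-1])
E
```

```text
t 23.38 bed [ 0.0202 -0.1692  0.2141] F bed [-0.01  1.13  0.58] tq [-0.19  0.23  0.13] gw 0.0641 q [-59.    0.5 116.8  46.1  73.2 -83.7]
[ 0.102 -0.006 -0.006]
side 722 z 0.0353 slopes [0.08 0.4 ] [0.0212 0.001 ] [0.1865 0.0408] 89.18451690673828
  orange 8 [[0.0022, 0.0683, 0.0277], [0.0194, 0.0701, 0.0322], [0.0363, 0.0708, 0.0354]]
  yel 33 [[0.006, 0.0746, 0.029], [0.0331, 0.0867, 0.0315], [0.0402, 0.0946, 0.0349]]
  red 0 
  red2 0 
  bed tilt change deg [-0.06  0.  ] 1613
top 749 z 0.0362 slopes [-1.74  0.05] [0.0191 0.0018] [0.0465 0.1793] 1.3862698078155518
  orange 16 [[0.0062, 0.069, 0.0075], [0.0319, 0.0695, 0.0333], [0.0396, 0.0707, 0.0378]]
  yel 95 [[0.0056, 0.0724, 0.0045], [0.0358, 0.0812, 0.0311], [0.0417, 0.092, 0.0445]]
  red 1 
  red2 0 
  bed tilt change deg [0.11 0.05] 1992
```

View pics/end.png

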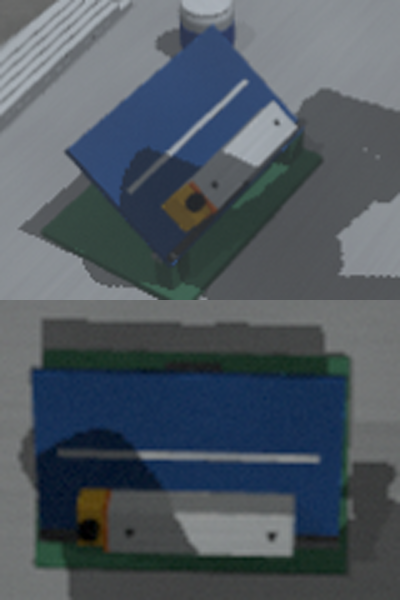

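View pics/endfull.png

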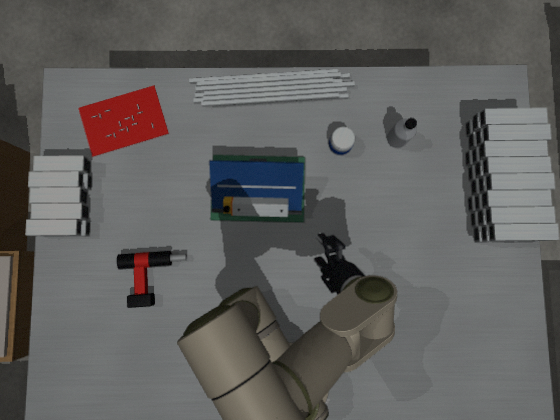

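The pictures show the bar flat along the ledge, with its orange end tight against the yellow stop (seam at about (105,520) in the crop) and no red visible between them. In the full view the tin (342,140), bottle (405,130) and riveter (145,270) haven't moved.

```bash
python3 -c "
from rig import order
print(order.close_job())"
```

```text
the job is handed in; nothing more can be done
None
```

The profile is on the blue bed, flat and against the ledge, with its orange end bearing on the yellow stop. I handed the job in at about 23.5 s of the 50 s allowed.

**How it went:**
- **First attempt:** this failed before touching the rest, because joint 5 ran to its 10° limit. I set the profile back on the bench and regripped it with the hand leaned 25° along its length.
- **Seating:** I lowered it until it touched the bed at about 6 N. I then slid it to the ledge (about 8 N) and along it until the force jumped to 17 N at the stop. I eased the push to about 7 N before letting go.

**Last checks, both cameras:**
- **Profile:** its top sits 35–36 mm above the bed, which matches lying flat. The orange end is at y ≈ 70 mm, the same place I felt the stop.
- **Plunger:** essentially no red is visible between profile and stop (1 stray pixel in the top view, none in the side view). I infer that it is pushed in; its travel can't be read directly.
- **Bed and bystanders:** the bed angle is within about 0.1° of before. The bottle, tin and riveter look unmoved in the top picture.
- **Robot:** it was clear of everything.

**Disagreements:**
- **Slope:** the top camera read a 1.7° slope across the profile's width, the side camera 0.1°. The top camera also read about 2–4° while the profile was held square in the hand, so I put this down to the camera.
- **Length:** the fitted outlines read 180–187 mm because they took in part of the stop, so I did not use their centres.

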